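# Close the packed picnic box and hold its lid down for the clips

### The job

Stand the little salt shaker upright in the open white picnic box, then put the wooden lid on the box, long side along long side, so that its skirt goes over the rim all round. Keep hold of the lid's handle and press the lid down level on its springy rubber seal with a steady push of about 12 newtons (never squashing the seal flat), so that I can snap the clips shut: the program finishes while still holding and pushing. Leave the other things where they stand.

Things in the scene. Friction and masses are not known exactly. Their poses are not given: they have to be found in the camera images.
- box: open white box, fixed to the worktop: outside 160 (its x) x 116 (its y) mm, walls 5 thick and 96 high; inner floor 150 x 106 mm, 5 mm above the worktop. Origin: centre of its underside; z up. A rubber seal 12 mm high runs round on top of the walls: its top is 108 mm above the worktop. Steel clips hang open on the short ends, out of the lid's way.
- seal (a joint): how far (m) the rubber seal on the box's rim is squeezed down: 0 free (seal top 108 mm above the worktop), at most 0.010 (squashed flat). It is an even spring of 2500 N/m: 12 N squeezes it 4.8 mm. It stays level.
- lid: loose flat wooden lid, 184 (its x) x 140 (its y) mm, 0.2 kg. Origin: centre of the plane of its skirt's lower edge (0 on the worktop); z up. Plate underside 16, top 26 mm above the origin; a flared skirt round the edge clears the seal by 3 mm (7 at its mouth). On the unsqueezed seal the origin is 92 mm above the box's. Fits either way round (half turn), long side along long side.
- lid_handle (a point): middle of the lid's handle, 45 mm above the lid's origin: an upright wooden bar 70 mm long (along the lid's x), 16 mm thick (its y), from 25 to 57 mm above the lid's origin, in the middle of the lid.
- shaker: small salt shaker, 44 mm across and 90 mm tall, clear glass with a grey domed cap with holes, standing upright, loose, 0.1 kg. Origin: centre of its underside; z up. Its foot is a little uneven, it may lean 3 degrees. Widest at its foot, it narrows upward to about 34 mm at the cap (from 66 mm height). It is the only thing of this shape.
- spice_jar: bystander: slim spice jar with a red lid, 45 mm across, 106 mm tall, loose; origin under its centre
- garlic: bystander: garlic bulb, 55 mm, loose; origin under its centre
- preserve_jar: bystander: glass jar with a grey lid, 70 mm across, 102 mm tall, loose; origin under its centre

How it is judged:
By the outcome, as a careful person would: the job done as asked, in the order asked, and still so for the second after the job is handed in, while the arm keeps its last pose, push and grip.
It also fails if it takes over 64 s, if anything falls off the work surface, if the arm or the gripper's body presses on something with over 40 N, if the wrist force passes 120 N, or if a joint passes its speed limit or range.

### The arm

A 6-joint arm with a two-finger parallel gripper is mounted at the origin on a cart in front of the work surface, level with it; the furniture and walls round the work are solid. World frame = base frame: x ahead of the robot, y to its left, z up, the work surface at z = 0. Lengths are in m, angles in rad, forces in N, time in s.
With the tool pointing down it reaches from about 0.325 to 0.775 m from the base axis. Payload 5.5 kg.
Tool frame: the origin (TCP) lies at the very end of the fingers, on their centre line; the grasp point (between the pads) lies 19 mm behind it (robot.grasp_offset is the distance from the TCP to the grasp point, in m); z points along the fingers, y is the line along which they close (so a half turn about z gives the same grasp; the last joint's range is limited). The gripper opens to 85 mm and grips with 20 to 120 N. Pads are 22 mm wide; open, the fingers measure 114 mm over their backs; the gripper's body (76 mm by 85 mm) begins 54 mm behind the grasp point. The pads swing forward as they close: fully open they stand 13 mm farther back than shut.
Start: joints at [-1.158, 0.091, 1.231, -0, 1.82, -0.057], TCP at [0.272, -0.535, 0.231] pointing down, gripper open.
Joint ranges: [-2.87, 2.87], [-0.86, 2.18], [0.17, 2.46], [-1.51, 4.65], [0.06, 2.69], [-2.65, 2.65]. Speed limits (rad/s): [2.57, 2.57, 3.01, 3.14, 3.14, 3.14].

### API

Orientations are given as a unit quaternion [w, x, y, z].
In Python, from cell import robot, imaging gives the robot as it stands.
- The arm moves only by the tool drive_tool, never from a script. Its arguments are lists of equal length, an entry for each row: "offset": the shift along the tool's x, y, z in m, a list of three; "delta_rot": the turn, a rotation vector about the tool's x, y, z in degrees, a list of three; "fingers": the finger opening in m, from 0 to 0.0854. A call has 1 to 12 rows; each row shifts and turns the commanded pose from where the row before left it, along the tool's axes as they then stand; what a row does not reach is not made up. A row lasts 1/12 s, in which the tool goes at most 41.7 mm and 7.16 degrees, less where a joint would pass 70% of its speed; a pose out of reach is approached as far as the arm can. A call is refused whole if a number of a shift passes 0.0417 or a number of a turn 7.16, either way. A call with a gripper value outside its range is refused whole. The fingers move at their own pace and stop on an object; "force" is the grip in N (left out, the last holds). Time passes only in rows, so rows that do not move let the fingers close. It gives the time, the measured TCP pose, the force, the opening and the grip force at its end, in the units of the state.
- robot.sense(): the state, without advancing time (a new reading comes with each control period).
- imaging.read_camera(name): name is "scene" or "top" or "wrist"; returns (picture, depth): 400x640x3 uint8, red, green, blue; 400x640 float32, m along the optical axis (not along the pixel's ray), 0 where there is no reading.
- imaging.camera_model(name): a dict with "intrinsics" (3x3 intrinsics, pixels), "origin" and "rotation" of the camera in the world; the wrist camera has in their place "mount" (4x4, takes a point from camera to tool coordinates, whose origin is the TCP and whose axes are the flange's). Camera axes: x right, y down, z forward; pixel columns grow to the right and rows downward; lengths in m; the calibration is good to about 2 mm. A picture is of the moment at which its call begins: read the wrist's pose just before it. camera_model takes no time and is no camera call.
- robot.finish_job(): hands the job in; it is judged then, once.
Trained networks look in the newest picture that a camera, given by its name, has taken for a name from the list of things; names that differ only in an ending like _2 or _b are one class to them, and where a whole thing is asked for, a point or a joint stands for the part that bears it (a point fixed in the world has none). Each returns a list of dicts, best first, with "confidence" (0 to 1); they miss things now and then, are a little off and sometimes report something else, mostly with a low value. They report only what shows in the picture. A call takes as long as a camera call.
- imaging.masks_of(camera, name): "mask" (400x640 bool, what is visible of it) and "point" ([row, column] in pixels, amid what is visible of it).
- imaging.landmark_of(camera, name): "point" ([row, column] in pixels: a listed point, or the origin of a listed thing).
The state is a dict: "time_s": time; "qpos": joint angles; "qvel": joint speeds; "tau": joint torques, N m; "tcp_pos": TCP position; "tcp_rot": TCP orientation; "force": force on the tool from outside, world axes, zero at the start; "ft_torque": the same for the moment, N m; "gripper_width": finger opening in m; "grip_force": force on a finger pad.
Only numpy, scipy, OpenCV 4.12 (cv2) and the standard library are available. Lean on these libraries where they do the work, as an engineer would, in place of code of your own. Each camera call takes 0.05 s, during which the arm holds its last target. There are 200 camera calls.

## Working session

There is one attempt and no reset: what is moved stays moved. The work goes in short steps, Python scripts to look and compute and a tool call to move; the robot and the scene stay as the last step left them, time stands still between calls to the robot, and variables do not carry over. Pictures are saved under pics/ and viewed, at most 10 in all, crops included, and the job is handed in when it is done.

Besides the shell and the picture viewer there is one more tool, called in YAML: its name, and indented under it one key for each argument. drive_tool: Moves the arm, as the interface text tells. Its arguments: {"type":"object","properties":{"offset":{"type":"array","items":{"type":"array","items":{"type":"number"}}},"delta_rot":{"type":"array","items":{"type":"array","items":{"type":"number"}}},"fingers":{"type":"array","items":{"type":"number"}},"force":{"type":"number"}},"required":["offset","delta_rot","fingers"]}

```bash
mkdir -p pics; ls; cat > h.py <<'E'
import numpy as np, cv2
from cell import robot, imaging
from scipy.spatial.transform import Rotation as R
def T_tool(s=None):
    s=s or robot.sense(); q=s['tcp_rot']; T=np.eye(4)
    T[:3,:3]=R.from_quat([q[1],q[2],q[3],q[0]]).as_matrix(); T[:3,3]=s['tcp_pos']; return T
def look(cam):
    T=T_tool(); p,d=imaging.read_camera(cam); m=imaging.camera_model(cam)
    if cam=='wrist': C=T@np.array(m['mount'])
    else:
        C=np.eye(4); C[:3,:3]=m['rotation']; C[:3,3]=m['origin']
    return p,d,np.array(m['intrinsics']),C
def cloud(d,K,C):
    v,u=np.mgrid[:400,:640]
    P=np.stack([(u-K[0,2])/K[0,0]*d,(v-K[1,2])/K[1,1]*d,d],-1)
    W=P@C[:3,:3].T+C[:3,3]; W[d<=0]=np.nan; return W
def save(p,n): cv2.imwrite('pics/'+n,p[:,:,::-1])
E
python3 - <<'E'
from h import *
print(robot.sense())
for cam in ['scene','top']:
    p,d,K,C=look(cam); save(p,cam+'0.png'); W=cloud(d,K,C); print(cam,C[:3,3],C[:3,2],(d>0).mean())
    for n in ['box','lid','shaker','spice_jar','garlic','preserve_jar','lid_handle']:
        for r in imaging.masks_of(cam,n)[:2]:
            Q=W[r['mask']]; Q=Q[~np.isnan(Q[:,0])]
            if len(Q): print(n,round(r['confidence'],2),r['point'],r['mask'].sum(),np.percentile(Q,[2,50,98],axis=0).round(3).tolist())
E
```

```text
pics
{'time_s': 0.0, 'qpos': array([-1.15771270e+00,  9.18488502e-02,  1.23188681e+00, -3.87337869e-06,
        1.81979112e+00, -5.66891757e-02]), 'qvel': array([-1.21547147e-03,  6.95586240e-05, -4.33266199e-04, -6.30405210e-05,
       -1.39261352e-03, -1.12387803e-03]), 'tau': array([-7.44634908e-04, -4.58728194e+01, -4.18025100e+01, -1.26646710e-04,
        1.12794293e-02,  1.56392360e-05]), 'tcp_pos': array([ 0.27150034, -0.53474344,  0.23015634]), 'tcp_rot': array([-9.51416163e-04,  9.72540442e-01,  2.32731935e-01, -1.73264976e-04]), 'force': array([-0.64915377,  0.39522561, -0.65694053]), 'ft_torque': array([-0.0131309 , -0.00962989, -0.03400168]), 'grip_force': 0.0, 'gripper_width': 0.08504809085245306}Traceback (most recent call last):
  File "<stdin>", line 4, in <module>
  File "h.py", line 11, in look
    C=np.eye(4); C[:3,:3]=m['rotation']; C[:3,3]=m['origin']
                 ~^^^^^^^
ValueError: could not broadcast input array from shape (4,) into shape (3,3)
```

```bash
python3 - <<'E'
s=open('h.py').read()
s=s.replace("C[:3,:3]=m['rotation'];","q=m['rotation']; C[:3,:3]=R.from_quat([q[1],q[2],q[3],q[0]]).as_matrix();")
open('h.py','w').write(s)
E
python3 - <<'E'
from h import *
ims=[]
for cam in ['scene','top']:
    p,d,K,C=look(cam); save(p,cam+'0.png'); W=cloud(d,K,C); print(cam,C[:3,3],C[:3,2],(d>0).mean())
    for n in ['box','lid','shaker','spice_jar','garlic','preserve_jar','lid_handle']:
        for r in imaging.masks_of(cam,n)[:2]:
            Q=W[r['mask']]; Q=Q[~np.isnan(Q[:,0])]
            if len(Q): print(n,round(r['confidence'],2),r['point'],r['mask'].sum(),np.percentile(Q,[2,50,98],axis=0).round(3).tolist())
E
```

```text
scene [-0.46845656  0.81937203  1.29761908] [ 0.58586962 -0.43629721 -0.68293596] 0.99581640625
box 0.74 [272.3, 255.1] 2868 [[0.382, 0.296, 0.0], [0.475, 0.378, 0.056], [0.558, 0.469, 0.108]]
lid 0.84 [183.0, 381.7] 1423 [[0.481, -0.321, 0.0], [0.568, -0.225, 0.023], [0.667, -0.136, 0.054]]
shaker 0.82 [211.7, 344.7] 240 [[0.495, -0.033, 0.002], [0.507, -0.011, 0.049], [0.527, 0.003, 0.087]]
spice_jar 0.64 [243.2, 323.2] 439 [[0.425, 0.078, -0.005], [0.437, 0.143, 0.066], [0.524, 0.16, 0.109]]
garlic 0.48 [158.1, 393.0] 123 [[0.626, -0.404, -0.002], [0.646, -0.379, 0.03], [0.675, -0.365, 0.047]]
preserve_jar 0.79 [279.4, 196.1] 789 [[0.519, 0.499, -0.001], [0.534, 0.534, 0.076], [0.582, 0.561, 0.104]]
lid_handle 0.56 [185.0, 379.9] 1412 [[0.481, -0.321, 0.001], [0.568, -0.226, 0.024], [0.668, -0.138, 0.054]]
top [0.4481001  0.07349556 1.49013356] [ 0.08187668 -0.01704364 -0.99649673] 0.99608984375
box 0.68 [226.5, 217.6] 2375 [[0.391, 0.289, -0.002], [0.472, 0.386, 0.009], [0.552, 0.464, 0.11]]
lid 0.83 [199.3, 408.3] 2427 [[0.488, -0.329, 0.017], [0.577, -0.237, 0.026], [0.669, -0.149, 0.057]]
shaker 0.49 [216.4, 343.2] 139 [[0.498, -0.036, 0.036], [0.515, -0.019, 0.083], [0.534, -0.0, 0.092]]
spice_jar 0.68 [235.0, 294.5] 177 [[0.428, 0.113, 0.078], [0.449, 0.134, 0.106], [0.467, 0.154, 0.112]]
garlic 0.48 [176.6, 456.6] 199 [[0.629, -0.416, 0.021], [0.65, -0.388, 0.036], [0.674, -0.369, 0.051]]
preserve_jar 0.58 [204.9, 171.8] 567 [[0.521, 0.495, 0.0], [0.551, 0.515, 0.098], [0.584, 0.554, 0.106]]
lid_handle 0.79 [196.4, 409.2] 2516 [[0.488, -0.332, 0.003], [0.579, -0.237, 0.026], [0.67, -0.143, 0.057]]
lid_handle 0.6 [226.7, 217.1] 2349 [[0.39, 0.289, -0.001], [0.472, 0.386, 0.009], [0.552, 0.462, 0.11]]
```

View pics/scene0.png

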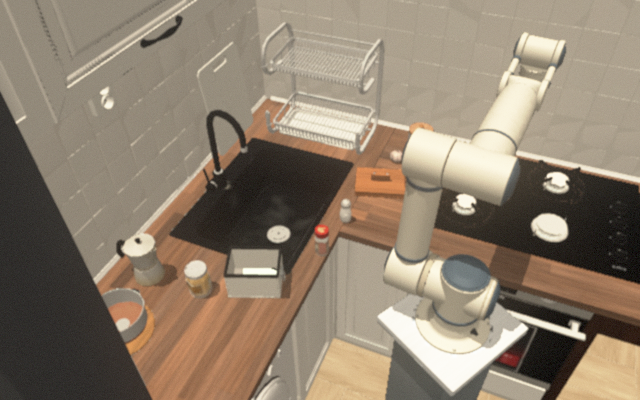

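View pics/top0.png

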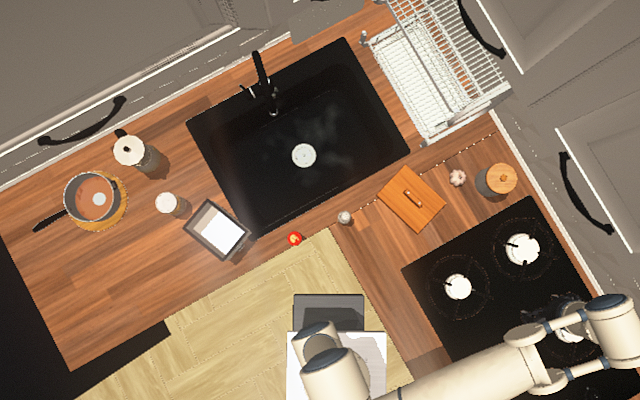

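The scene and top pictures show the box at top pixel (217,226), the lid at (411,199), the shaker at (344,217), the spice jar at (295,239) and the preserve jar at (170,204). The detections agree with all of them. Next I fit the rectangles.

```bash
cat >> h.py <<'E'
def rect(Q):
    (c,wh,a)=cv2.minAreaRect(Q[:,:2].astype(np.float32))
    if wh[0]<wh[1]: a+=90; wh=wh[::-1]
    return np.round(c,4),np.round(wh,4),round((a+90)%180-90,2)
def pts(W,mask,lo,hi,c=None,r=None):
    Q=W[mask]; Q=Q[np.isfinite(Q[:,0])]; Q=Q[(Q[:,2]>lo)&(Q[:,2]<hi)]
    if c is not None: Q=Q[np.hypot(*(Q[:,:2]-c).T)<r]
    return Q
E
python3 - <<'E'
from h import *
for cam in ['top','scene']:
    p,d,K,C=look(cam); W=cloud(d,K,C); al=np.ones((400,640),bool)
    Q=pts(W,al,.095,.12,[.472,.38],.11); print(cam,'box',len(Q),rect(Q),np.median(Q[:,2]))
    Q=pts(W,al,.018,.034,[.577,-.238],.13); print('lid',len(Q),rect(Q),np.median(Q[:,2]))
    Q=pts(W,al,.045,.065,[.577,-.238],.06); print('handle',len(Q),rect(Q),np.median(Q[:,2]))
    Q=pts(W,al,.07,.11,[.515,-.018],.04); print('shaker',len(Q),rect(Q),Q.max(0),Q.min(0))
    Q=pts(W,al,.07,.12,[.448,.134],.05); print('spice',len(Q),rect(Q))
    Q=pts(W,al,.09,.12,[.551,.525],.06); print('pres',len(Q),rect(Q))
T=T_tool();print(T.round(3)); m=imaging.camera_model('wrist');print(np.round(m['mount'],3),m['intrinsics'])
E
```

```text
top box 503 (array([0.4716, 0.3765]), array([0.1636, 0.1196]), 51.68) 0.10652121245245305
lid 2255 (array([ 0.5802, -0.2399]), array([0.1841, 0.1416]), 46.88) 0.025991698843199407
handle 121 (array([ 0.5798, -0.2396]), array([0.0696, 0.0176]), 45.61) 0.05603642365686312
shaker 96 (array([ 0.5186, -0.0225]), array([0.0319, 0.0312]), -88.57) [ 0.5342474  -0.00653267  0.09423865] [ 0.50297838 -0.03837031  0.07185223]
spice 174 (array([0.4491, 0.1338]), array([0.0427, 0.0426]), -89.58)
pres 382 (array([0.5534, 0.5262]), array([0.0646, 0.0636]), 56.72)
scene box 557 (array([0.4724, 0.3779]), array([0.164 , 0.1277]), 52.45) 0.10392413770314857
lid 1041 (array([ 0.5788, -0.2362]), array([0.183 , 0.1501]), 46.79) 0.02397716223488988
handle 80 (array([ 0.5796, -0.2366]), array([0.0681, 0.0271]), 42.39) 0.05339280862287843
shaker 71 (array([ 0.5159, -0.0169]), array([0.0343, 0.0329]), -82.96) [ 5.34317688e-01 -8.41311342e-05  9.10950516e-02] [ 0.49864053 -0.03222411  0.07005679]
spice 205 (array([0.4473, 0.1383]), array([0.0486, 0.0452]), 4.78)
pres 333 (array([0.5522, 0.5294]), array([0.0662, 0.0644]), -29.77)
[[ 0.892  0.453  0.     0.272]
 [ 0.453 -0.892 -0.    -0.535]
 [ 0.     0.    -1.     0.231]
 [ 0.     0.     0.     1.   ]]
[[ 0.001 -0.96  -0.28   0.071]
 [ 1.     0.     0.001 -0.001]
 [-0.001 -0.28   0.96  -0.142]
 [ 0.     0.     0.     1.   ]] [[331.33909667   0.         322.54070088]
 [  0.         331.33909667 197.2717933 ]
 [  0.           0.           1.        ]]
```

drive_tool:
  offset:
    - [0.028,-0.0215,0]
    - [0.028,-0.0215,0]
    - [0.028,-0.0215,0]
    - [0.028,-0.0215,0]
    - [0.028,-0.0215,0]
    - [0.028,-0.0215,0]
    - [0.028,-0.0215,0]
    - [0.028,-0.0215,0]
    - [0.028,-0.0215,0]
    - [0.028,-0.0215,0]
    - [0.028,-0.0215,0]
    - [0.028,-0.0215,0]
  delta_rot:
    - [0,0,0]
    - [0,0,0]
    - [0,0,0]
    - [0,0,0]
    - [0,0,0]
    - [0,0,0]
    - [0,0,0]
    - [0,0,0]
    - [0,0,0]
    - [0,0,0]
    - [0,0,0]
    - [0,0,0]
  fingers: [0.0854,0.0854,0.0854,0.0854,0.0854,0.0854,0.0854,0.0854,0.0854,0.0854,0.0854,0.0854]
  force: 40

```text
time_s: 1.95
tcp_pos: [0.4548, -0.1512, 0.2316]
tcp_rot: [0.0, 0.973, 0.233, 0.0]
force: [0.9, -0.3, 0.5]
gripper_width: 0.0852
grip_force: 0.0
```

drive_tool:
  offset:
    - [0,0,0]
    - [0,0,0]
    - [0,0,0]
    - [0,0,0]
    - [0,0,0]
    - [0,0,0]
    - [0,0,0]
    - [0,0,0]
    - [0,0,0]
  delta_rot:
    - [0,0,-7]
    - [0,0,-7]
    - [0,0,-7]
    - [0,0,-7]
    - [0,0,-7]
    - [0,0,-7]
    - [0,0,-7]
    - [0,0,-7]
    - [0,0,-7]
  fingers: [0.0854,0.0854,0.0854,0.0854,0.0854,0.0854,0.0854,0.0854,0.0854]

```text
time_s: 2.7
tcp_pos: [0.4544, -0.1528, 0.2314]
tcp_rot: [0.0, 0.705, 0.709, 0.0]
force: [0.4, -0.5, 0.8]
gripper_width: 0.0856
grip_force: 0.0
```

```bash
cat >> h.py <<'E'
def go(x,y,z,a):
    T=T_tool(); now=np.degrees(np.arctan2(T[1,0],T[0,0]))
    print('t',round(robot.sense()['time_s'],2),'tcp',T[:3,3].round(4),'a',round(now,2),'toolz',T[:3,2].round(4))
    print('tool offset',(T[:3,:3].T@(np.array([x,y,z])-T[:3,3])).round(4),'rotz',round(-((a-now+180)%360-180),2))
    f=R.from_euler('z',a,degrees=True).as_matrix()@np.diag([1,-1,-1.])
    print('full rotvec',np.degrees(R.from_matrix(T[:3,:3].T@f).as_rotvec()).round(2), 'F',robot.sense()['force'].round(2),robot.sense()['gripper_width'],robot.sense()['grip_force'])
E
python3 -c "
from h import *
go(.517,-.02,.231,90)"
```

```text
t 2.7 tcp [ 0.4544 -0.1528  0.2314] a 90.26 toolz [ 2.e-04 -1.e-04 -1.e+00]
tool offset [0.1325 0.0632 0.0004] rotz 0.26
full rotvec [0.01 0.   0.26] F [ 0.39 -0.5   0.76] 0.08558527638031205 0.0
```

Moves track accurately. Now over the shaker for a close look.

drive_tool:
  offset:
    - [0.0265,0.0126,0]
    - [0.0265,0.0126,0]
    - [0.0265,0.0126,0]
    - [0.0265,0.0126,0]
    - [0.0265,0.0126,0]
    - [0,0,0]
  delta_rot:
    - [0,0,0]
    - [0,0,0]
    - [0,0,0]
    - [0,0,0]
    - [0,0,0]
    - [0,0,0]
  fingers: [0.0854,0.0854,0.0854,0.0854,0.0854,0.0854]

```text
time_s: 3.2
tcp_pos: [0.5188, -0.0163, 0.2309]
tcp_rot: [-0.001, 0.706, 0.708, 0.001]
force: [-0.4, -0.0, 0.4]
gripper_width: 0.0856
grip_force: 0.0
```

```bash
python3 - <<'E'
from h import *
p,d,K,C=look('wrist'); save(p,'w1.png'); W=cloud(d,K,C); al=np.ones((400,640),bool)
for lo,hi in [(.01,.03),(.03,.05),(.05,.066),(.066,.08),(.08,.1)]:
    Q=pts(W,al,lo,hi,[.517,-.02],.05); print(lo,len(Q), rect(Q) if len(Q)>5 else '')
for r in imaging.masks_of('wrist','shaker')[:2]:
    Q=W[r['mask']]; print(r['confidence'],r['point'],np.nanpercentile(Q,[1,50,99],axis=0).round(4).tolist())
go(.517,-.02,.041,90)
E
```

```text
0.01 49 (array([ 0.5161, -0.0026]), array([0.037 , 0.0106]), 6.47)
0.03 320 (array([ 0.518 , -0.0113]), array([0.0421, 0.0271]), 2.79)
0.05 213 (array([ 0.5169, -0.0104]), array([0.0366, 0.0181]), 9.32)
0.066 209 (array([ 0.5193, -0.0202]), array([0.0338, 0.0333]), 89.56)
0.08 900 (array([ 0.5192, -0.0202]), array([0.0313, 0.031 ]), 68.22)
0.59 [180.7, 325.7] [[0.4986, -0.0386, -0.0002], [0.5183, -0.0123, 0.0806], [0.5394, 0.0019, 0.0896]]
t 3.3 tcp [ 0.5177 -0.0197  0.2311] a 90.04 toolz [-5.e-04 -3.e-04 -1.e+00]
tool offset [-0.0003 -0.0006  0.1901] rotz 0.04
full rotvec [-0.03  0.02  0.04] F [-0.85 -1.02  0.75] 0.08545072249665302 0.0
```

View pics/w1.png

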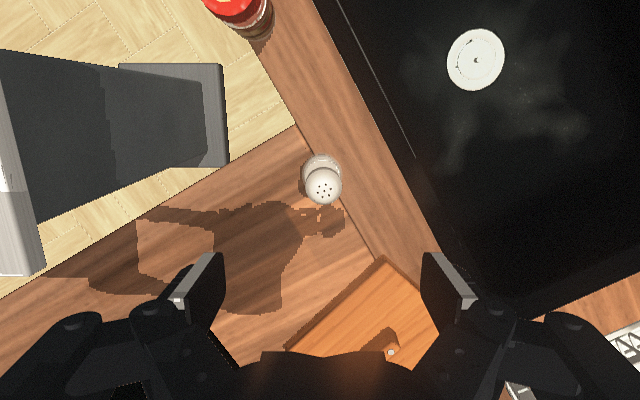

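The shaker stands alone at pixel (322,180), with its cap centre at (0.519, -0.020) as the other views gave. I'm descending and gripping.

drive_tool:
  offset:
    - [0,0.001,0.035]
    - [0,0,0.035]
    - [0,0,0.035]
    - [0,0,0.03]
    - [0,0,0.025]
    - [0,0,0.018]
    - [0,0,0.01]
    - [0,0,0]
    - [0,0,0]
    - [0,0,0]
    - [0,0,0]
    - [0,0,0]
  delta_rot:
    - [0,0,0]
    - [0,0,0]
    - [0,0,0]
    - [0,0,0]
    - [0,0,0]
    - [0,0,0]
    - [0,0,0]
    - [0,0,0]
    - [0,0,0]
    - [0,0,0]
    - [0,0,0]
    - [0,0,0]
  fingers: [0.0854,0.0854,0.0854,0.0854,0.0854,0.0854,0.0854,0.0854,0.02,0.02,0.02,0.02]
  force: 40

```text
time_s: 4.3
tcp_pos: [0.5195, -0.0206, 0.045]
tcp_rot: [0.001, 0.708, 0.707, 0.001]
force: [-3.2, -0.5, 3.1]
gripper_width: 0.0387
grip_force: 1.8
```

drive_tool:
  offset:
    - [0,0,0]
    - [0,0,0]
    - [0,0,0]
    - [0,0,0]
    - [0,0,0]
    - [0,0,0]
  delta_rot:
    - [0,0,0]
    - [0,0,0]
    - [0,0,0]
    - [0,0,0]
    - [0,0,0]
    - [0,0,0]
  fingers: [0.02,0.02,0.02,0.02,0.02,0.02]

```text
time_s: 4.8
tcp_pos: [0.5194, -0.0205, 0.0452]
tcp_rot: [0.001, 0.708, 0.707, 0.001]
force: [-1.6, 0.6, 5.7]
gripper_width: 0.0353
grip_force: 38.8
```

drive_tool:
  offset:
    - [0,0,-0.01]
    - [0,0,-0.025]
    - [0,0,-0.035]
    - [0,0,-0.035]
    - [0,0,-0.035]
    - [0,0,-0.035]
    - [0,0,-0.02]
    - [0,0,-0.005]
    - [0,0,0]
  delta_rot:
    - [0,0,0]
    - [0,0,0]
    - [0,0,0]
    - [0,0,0]
    - [0,0,0]
    - [0,0,0]
    - [0,0,0]
    - [0,0,0]
    - [0,0,0]
  fingers: [0.02,0.02,0.02,0.02,0.02,0.02,0.02,0.02,0.02]

```text
time_s: 5.55
tcp_pos: [0.5193, -0.0204, 0.2454]
tcp_rot: [0.001, 0.708, 0.707, 0.001]
force: [-0.3, 0.3, -1.6]
gripper_width: 0.0354
grip_force: 39.0
```

drive_tool:
  offset:
    - [0.015,-0.002,0]
    - [0.03,-0.004,0]
    - [0.037,-0.0045,0]
    - [0.037,-0.0045,0]
    - [0.037,-0.0045,0]
    - [0.037,-0.0045,0]
    - [0.037,-0.0045,0]
    - [0.037,-0.0045,0]
    - [0.037,-0.0045,0]
    - [0.037,-0.0045,0]
    - [0.037,-0.0045,0]
    - [0.019,-0.001,0]
  delta_rot:
    - [0,0,0]
    - [0,0,0]
    - [0,0,0]
    - [0,0,0]
    - [0,0,0]
    - [0,0,0]
    - [0,0,0]
    - [0,0,0]
    - [0,0,0]
    - [0,0,0]
    - [0,0,0]
    - [0,0,0]
  fingers: [0.02,0.02,0.02,0.02,0.02,0.02,0.02,0.02,0.02,0.02,0.02,0.02]

```text
time_s: 6.55
tcp_pos: [0.4695, 0.38, 0.2393]
tcp_rot: [-0.001, 0.706, 0.708, -0.002]
force: [-0.4, -0.3, -0.7]
gripper_width: 0.0353
grip_force: 39.0
```

drive_tool:
  offset:
    - [0,0,0]
    - [0,0,0]
    - [0,0,0]
    - [0,0,0]
    - [0,0,0]
    - [0,0,0]
    - [0,0,0]
    - [0,0,0]
    - [0,0,0]
  delta_rot:
    - [0,0,-6.5]
    - [0,0,-6.5]
    - [0,0,-6.5]
    - [0,0,-6.5]
    - [0,0,-6.5]
    - [0,0,-6.5]
    - [0,0,-6.5]
    - [0,0,-6.5]
    - [0,0,0]
  fingers: [0.02,0.02,0.02,0.02,0.02,0.02,0.02,0.02,0.02]

```text
time_s: 7.3
tcp_pos: [0.471, 0.3762, 0.24]
tcp_rot: [-0.001, 0.324, 0.946, -0.002]
force: [0.5, 0.3, -1.1]
gripper_width: 0.0352
grip_force: 39.0
```

```bash
python3 - <<'E'
from h import *
p,d,K,C=look('wrist'); save(p,'w2.png'); W=cloud(d,K,C); al=np.ones((400,640),bool)
Q=pts(W,al,.1,.116,[.472,.377],.115); print(len(Q),rect(Q),np.median(Q[:,2]))
go(.472,.377,.052,141.7)
p,d,K,C=look('top'); W=cloud(d,K,C)
Q=pts(W,al,.1,.116,[.472,.377],.115); print(len(Q),rect(Q),np.median(Q[:,2]))
E
```

```text
5054 (array([0.4723, 0.3782]), array([0.1634, 0.1183]), 51.62) 0.10682901133743691
t 7.35 tcp [0.4711 0.3762 0.2404] a 141.8 toolz [-0.0035 -0.0025 -1.    ]
tool offset [-0.0004  0.0019  0.1884] rotz 0.1
full rotvec [-0.24 -0.07  0.1 ] F [ 0.01 -0.37 -1.55] 0.03502648171982139 39.01588809967507
281 (array([0.4717, 0.3757]), array([0.164 , 0.1187]), 51.6) 0.10696448626867916
```

View pics/w2.png

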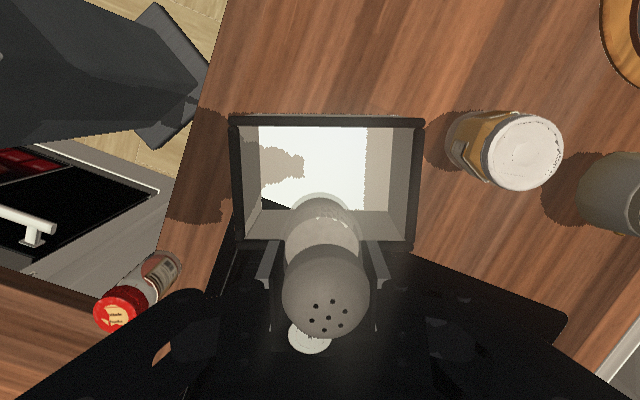

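The shaker hangs upright in the fingers over the box (rim corners about (235,120) to (420,245)). I'm lowering it.

drive_tool:
  offset:
    - [0,0.001,0.02]
    - [0,0,0.03]
    - [0,0,0.03]
    - [0,0,0.03]
    - [0,0,0.03]
    - [0,0,0.02]
    - [0,0,0.015]
    - [0,0,0.008]
    - [0,0,0.003]
    - [0,0,0]
  delta_rot:
    - [-0.2,0,0]
    - [0,0,0]
    - [0,0,0]
    - [0,0,0]
    - [0,0,0]
    - [0,0,0]
    - [0,0,0]
    - [0,0,0]
    - [0,0,0]
    - [0,0,0]
  fingers: [0.02,0.02,0.02,0.02,0.02,0.02,0.02,0.02,0.02,0.02]

```text
time_s: 8.23
tcp_pos: [0.4723, 0.3776, 0.0565]
tcp_rot: [0.0, 0.327, 0.945, 0.001]
force: [0.3, -0.2, -1.4]
gripper_width: 0.0352
grip_force: 39.0
```

drive_tool:
  offset:
    - [0,0,0.001]
    - [0,0,0.001]
    - [0,0,0]
  delta_rot:
    - [0,0,0]
    - [0,0,0]
    - [0,0,0]
  fingers: [0.02,0.02,0.02]

```text
time_s: 8.48
tcp_pos: [0.4732, 0.3782, 0.0565]
tcp_rot: [0.001, 0.326, 0.945, 0.002]
force: [0.3, -0.3, -2.1]
gripper_width: 0.0352
grip_force: 39.0
```

drive_tool:
  offset:
    - [0,0,0.001]
    - [0,0,0.001]
    - [0,0,0]
  delta_rot:
    - [0,0,0]
    - [0,0,0]
    - [0,0,0]
  fingers: [0.02,0.02,0.02]

```text
time_s: 8.73
tcp_pos: [0.4727, 0.3779, 0.0533]
tcp_rot: [0.001, 0.326, 0.945, 0.002]
force: [0.6, -0.1, -0.3]
gripper_width: 0.0356
grip_force: 39.0
```

drive_tool:
  offset:
    - [0,0,0.001]
    - [0,0,0]
  delta_rot:
    - [0,0,0]
    - [0,0,0]
  fingers: [0.02,0.02]

```text
time_s: 8.9
tcp_pos: [0.4726, 0.3778, 0.0521]
tcp_rot: [0.0, 0.326, 0.945, 0.002]
force: [-0.0, -0.4, -1.5]
gripper_width: 0.035
grip_force: 39.0
```

drive_tool:
  offset:
    - [0,0,0.001]
    - [0,0,0]
  delta_rot:
    - [0,0,0]
    - [0,0,0]
  fingers: [0.02,0.02]

```text
time_s: 9.07
tcp_pos: [0.4726, 0.3778, 0.051]
tcp_rot: [0.0, 0.326, 0.945, 0.002]
force: [1.0, -0.4, 0.0]
gripper_width: 0.0351
grip_force: 39.0
```

drive_tool:
  offset:
    - [0,0,0.001]
    - [0,0,0]
  delta_rot:
    - [0,0,0]
    - [0,0,0]
  fingers: [0.02,0.02]

```text
time_s: 9.23
tcp_pos: [0.4727, 0.3779, 0.0503]
tcp_rot: [0.001, 0.326, 0.945, 0.002]
force: [0.2, -0.4, -0.1]
gripper_width: 0.0351
grip_force: 39.1
```

drive_tool:
  offset:
    - [0,0,0.001]
    - [0,0,0]
  delta_rot:
    - [0,0,0]
    - [0,0,0]
  fingers: [0.02,0.02]

```text
time_s: 9.4
tcp_pos: [0.4729, 0.3779, 0.0502]
tcp_rot: [0.001, 0.326, 0.945, 0.002]
force: [-1.3, -2.3, 3.0]
gripper_width: 0.035
grip_force: 40.2
```

Contact with the floor. I release slowly and go up.

drive_tool:
  offset:
    - [0,0,0]
    - [0,0,0]
    - [0,0,0]
    - [0,0,0]
    - [0,0,0]
    - [0,0,0]
    - [0,0,0]
    - [0,0,0]
    - [0,0,0]
  delta_rot:
    - [0,0,0]
    - [0,0,0]
    - [0,0,0]
    - [0,0,0]
    - [0,0,0]
    - [0,0,0]
    - [0,0,0]
    - [0,0,0]
    - [0,0,0]
  fingers: [0.037,0.039,0.042,0.046,0.05,0.055,0.06,0.06,0.06]

```text
time_s: 10.15
tcp_pos: [0.4727, 0.3779, 0.0492]
tcp_rot: [0.001, 0.326, 0.945, 0.002]
force: [-0.2, -0.2, -0.6]
gripper_width: 0.06
grip_force: 0.0
```

drive_tool:
  offset:
    - [0,0,-0.005]
    - [0,0,-0.015]
    - [0,0,-0.02]
    - [0,0,-0.03]
    - [0,0,-0.035]
    - [0,0,-0.035]
    - [0,0,-0.035]
    - [0,0,-0.025]
    - [0,0,0]
  delta_rot:
    - [0,0,0]
    - [0,0,0]
    - [0,0,0]
    - [0,0,0]
    - [0,0,0]
    - [0,0,0]
    - [0,0,0]
    - [0,0,0]
    - [0,0,0]
  fingers: [0.06,0.06,0.06,0.06,0.06,0.06,0.06,0.06,0.06]

```text
time_s: 10.9
tcp_pos: [0.4735, 0.3783, 0.2579]
tcp_rot: [0.004, 0.326, 0.945, 0.007]
force: [-0.0, 0.5, 1.3]
gripper_width: 0.0599
grip_force: 0.0
```

```bash
python3 - <<'E'
from h import *
p,d,K,C=look('wrist'); save(p,'w3.png'); W=cloud(d,K,C); al=np.ones((400,640),bool)
Q=pts(W,al,.1,.116,[.472,.377],.115); print(len(Q),rect(Q),np.median(Q[:,2]))
Q=pts(W,al,.085,.099,[.472,.377],.045); print(len(Q),rect(Q),Q.max(0))
go(.472,.377,.25,46.9)
E
```

```text
5401 (array([0.4722, 0.3783]), array([0.1633, 0.1179]), 51.77) 0.10681020082520748
802 (array([0.4733, 0.3786]), array([0.0314, 0.0306]), 6.81) [0.48901013 0.394148   0.09513666]
t 10.95 tcp [0.4732 0.378  0.2544] a 141.92 toolz [ 0.0088  0.0075 -0.9999]
tool offset [ 0.0003 -0.0016  0.0044] rotz 95.02
full rotvec [ 0.6  -0.44 95.02] F [0.16 0.15 0.18] 0.05986897519356904 0.0
```

View pics/w3.png

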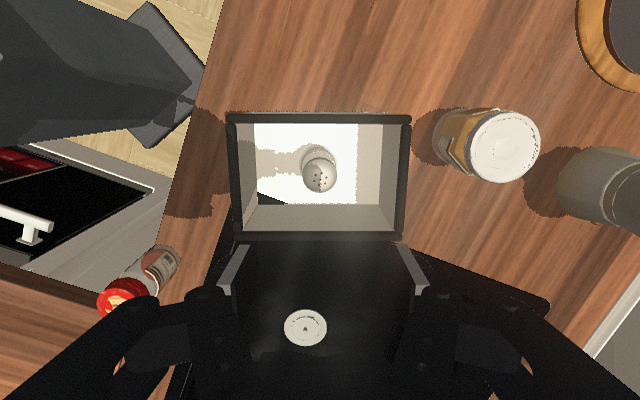

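The shaker stands upright in the middle of the box at pixel (320,172). Now to the lid.

drive_tool:
  offset:
    - [-0.02,-0.018,0]
    - [-0.0258,-0.0233,0]
    - [-0.0258,-0.0233,0]
    - [-0.0258,-0.0233,0]
    - [-0.0258,-0.0233,0]
    - [-0.0258,-0.0233,0]
    - [-0.0258,-0.0233,0]
    - [-0.0258,-0.0233,0]
    - [-0.0258,-0.0233,0]
    - [-0.0258,-0.0233,0]
    - [-0.0258,-0.0233,0]
    - [-0.0258,-0.0233,0]
  delta_rot:
    - [0,0,0]
    - [0,0,0]
    - [0,0,0]
    - [0,0,0]
    - [0,0,0]
    - [0,0,0]
    - [0,0,0]
    - [0,0,0]
    - [0,0,0]
    - [0,0,0]
    - [0,0,0]
    - [0,0,0]
  fingers: [0.06,0.06,0.06,0.06,0.06,0.06,0.06,0.06,0.06,0.06,0.06,0.06]

```text
time_s: 11.95
tcp_pos: [0.5418, -0.0276, 0.247]
tcp_rot: [-0.0, 0.326, 0.945, 0.001]
force: [0.3, 0.5, 0.3]
gripper_width: 0.06
grip_force: 0.0
```

drive_tool:
  offset:
    - [-0.0258,-0.0233,0]
    - [-0.0258,-0.0233,0]
    - [-0.0258,-0.0233,0]
    - [-0.0258,-0.0233,0]
    - [-0.0258,-0.0233,0]
    - [-0.0258,-0.0233,0]
  delta_rot:
    - [0,0,0]
    - [0,0,0]
    - [0,0,0]
    - [0,0,0]
    - [0,0,0]
    - [0,0,0]
  fingers: [0.06,0.06,0.06,0.06,0.06,0.06]

```text
time_s: 12.45
tcp_pos: [0.5774, -0.2331, 0.2463]
tcp_rot: [-0.001, 0.326, 0.945, 0.002]
force: [1.1, -0.1, 0.1]
gripper_width: 0.06
grip_force: 0.0
```

drive_tool:
  offset:
    - [0,0,0]
    - [0,0,0]
    - [0,0,0]
    - [0,0,0]
    - [0,0,0]
    - [0,0,0]
    - [0,0,0]
    - [0,0,0]
    - [0,0,0]
    - [0,0,0]
    - [0,0,0]
    - [0,0,0]
  delta_rot:
    - [0,0,6.8]
    - [0,0,6.8]
    - [0,0,6.8]
    - [0,0,6.8]
    - [0,0,6.8]
    - [0,0,6.8]
    - [0,0,6.8]
    - [0,0,6.8]
    - [0,0,6.8]
    - [0,0,6.8]
    - [0,0,6.8]
    - [0,0,6.8]
  fingers: [0.06,0.06,0.06,0.06,0.06,0.06,0.06,0.06,0.06,0.06,0.06,0.06]

```text
time_s: 13.45
tcp_pos: [0.5774, -0.2313, 0.2462]
tcp_rot: [-0.002, 0.866, 0.5, 0.001]
force: [-0.2, 0.4, 0.6]
gripper_width: 0.0598
grip_force: 0.0
```

```bash
python3 -c "
from h import *
go(.58,-.2385,.25,46.8)"
```

```text
t 13.45 tcp [ 0.5774 -0.2313  0.2462] a 59.98 toolz [-1.0e-04  3.8e-03 -1.0e+00]
tool offset [-0.0049  0.0058 -0.0039] rotz 13.18
full rotvec [-0.14 -0.17 13.18] F [-0.22  0.38  0.57] 0.0598213588222945 0.0
```

drive_tool:
  offset:
    - [-0.0049,0.0058,0]
    - [0,0,0]
    - [0,0,0]
    - [0,0,0]
  delta_rot:
    - [0,0,6.6]
    - [0,0,6.6]
    - [0,0,0]
    - [0,0,0]
  fingers: [0.06,0.06,0.06,0.06]

```text
time_s: 13.78
tcp_pos: [0.5802, -0.2385, 0.2465]
tcp_rot: [-0.002, 0.916, 0.401, 0.001]
force: [0.2, -0.5, 0.5]
gripper_width: 0.06
grip_force: 0.0
```

```bash
python3 - <<'E'
from h import *
p,d,K,C=look('wrist'); save(p,'w4.png'); W=cloud(d,K,C); al=np.ones((400,640),bool)
Q=pts(W,al,.018,.034,[.579,-.238],.13); print('lid',len(Q),rect(Q),np.median(Q[:,2]))
Q=pts(W,al,.05,.065,[.579,-.238],.06); r=rect(Q); print('handle',len(Q),r,np.median(Q[:,2]))
go(*r[0],.031,r[2])
E
```

```text
lid 19261 (array([ 0.5812, -0.2383]), array([0.1837, 0.1403]), 46.82) 0.025332523456828293
handle 998 (array([ 0.5812, -0.2388]), array([0.0701, 0.0153]), 47.08) 0.05594732991085316
t 13.83 tcp [ 0.5802 -0.2384  0.2468] a 47.33 toolz [ 8.0e-04  3.5e-03 -1.0e+00]
tool offset [-0.0003  0.0014  0.2158] rotz 0.25
full rotvec [-0.1  -0.18  0.25] F [-1.07  0.17 -0.51] 0.060056570908809497 0.0
```

View pics/w4.png

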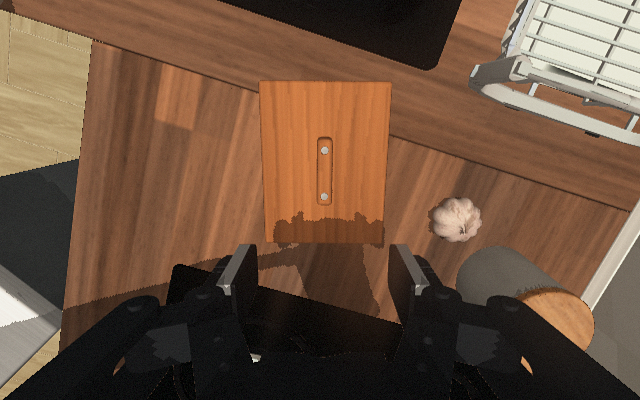

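The lid lies with its handle at pixel (324,172); the handle and plate fits agree. I'm descending and gripping the handle.

drive_tool:
  offset:
    - [0,0.0014,0.03]
    - [0,0,0.035]
    - [0,0,0.035]
    - [0,0,0.035]
    - [0,0,0.03]
    - [0,0,0.025]
    - [0,0,0.015]
    - [0,0,0.008]
    - [0,0,0.003]
    - [0,0,0]
  delta_rot:
    - [-0.1,-0.2,0.4]
    - [0,0,0]
    - [0,0,0]
    - [0,0,0]
    - [0,0,0]
    - [0,0,0]
    - [0,0,0]
    - [0,0,0]
    - [0,0,0]
    - [0,0,0]
  fingers: [0.06,0.06,0.06,0.06,0.06,0.06,0.06,0.06,0.06,0.06]
  force: 100

```text
time_s: 14.67
tcp_pos: [0.5816, -0.2395, 0.0317]
tcp_rot: [0.0, 0.918, 0.397, 0.0]
force: [-0.3, -0.3, 0.5]
gripper_width: 0.06
grip_force: 0.0
```

```bash
python3 -c "
from h import *
go(.5812,-.2386,.030,46.9)"
```

```text
t 14.67 tcp [ 0.5816 -0.2395  0.0317] a 46.79 toolz [ 6.e-04 -7.e-04 -1.e+00]
tool offset [ 0.0004 -0.0009  0.0017] rotz -0.11
full rotvec [ 0.05  0.01 -0.11] F [-0.35 -0.29  0.51] 0.06004291790445171 0.0
```

drive_tool:
  offset:
    - [0,-0.0007,0.0005]
    - [0,0,0]
    - [0,0,0]
    - [0,0,0]
    - [0,0,0]
    - [0,0,0]
    - [0,0,0]
    - [0,0,0]
    - [0,0,0]
    - [0,0,0]
  delta_rot:
    - [0,0,0]
    - [0,0,0]
    - [0,0,0]
    - [0,0,0]
    - [0,0,0]
    - [0,0,0]
    - [0,0,0]
    - [0,0,0]
    - [0,0,0]
    - [0,0,0]
  fingers: [0.03,0.01,0.005,0.005,0.005,0.005,0.005,0.005,0.005,0.005]
  force: 100

```text
time_s: 15.5
tcp_pos: [0.5819, -0.2396, 0.033]
tcp_rot: [0.002, 0.918, 0.397, 0.001]
force: [-0.5, 0.1, 5.9]
gripper_width: 0.0143
grip_force: 98.4
```

drive_tool:
  offset:
    - [0,0,-0.005]
    - [0,0,-0.02]
    - [0,0,-0.035]
    - [0,0,-0.035]
    - [0,0,-0.035]
    - [0,0,-0.035]
    - [0,0,-0.02]
    - [0,0,-0.005]
    - [0,0,0]
  delta_rot:
    - [0,0,0]
    - [0,0,0]
    - [0,0,0]
    - [0,0,0]
    - [0,0,0]
    - [0,0,0]
    - [0,0,0]
    - [0,0,0]
    - [0,0,0]
  fingers: [0.005,0.005,0.005,0.005,0.005,0.005,0.005,0.005,0.005]

```text
time_s: 16.25
tcp_pos: [0.5815, -0.2392, 0.223]
tcp_rot: [0.002, 0.918, 0.397, 0.001]
force: [0.5, -0.2, -2.8]
gripper_width: 0.0143
grip_force: 97.9
```

```bash
python3 - <<'E'
from h import *
p,d,K,C=look('wrist'); W=cloud(d,K,C); al=np.ones((400,640),bool)
T=T_tool(); z=T[2,3]
Q=pts(W,al,z-.02,z+.012,T[:2,3],.13); print('lid',len(Q),rect(Q))
c=Q.mean(0); A=np.c_[Q[:,:2]-T[:2,3],np.ones(len(Q))]
k=np.ones(len(Q),bool)
for _ in range(4):
    f=np.linalg.lstsq(A[k],Q[k,2],rcond=None)[0]; k=abs(A@f-Q[:,2])<.002
print('plane',f,np.degrees(f[:2]),'tcp z-plane',z-f[2],k.sum())
for n in ['lid']:
  r=imaging.masks_of('wrist',n)[0]; Q=W[r['mask']];print(r['confidence'],np.nanpercentile(Q,[1,50,99],axis=0).round(4).tolist())
go(.472,.3777,.2,51.7)
E
```

```text
lid 65361 (array([ 0.5908, -0.2283]), array([0.1556, 0.1397]), 46.82)
plane [ 0.00217756 -0.00244268  0.21524191] [ 0.12476524 -0.13995536] tcp z-plane 0.005161003810533582 64643
0.55 [[0.5289, -0.2892, 0.2136], [0.6092, -0.2088, 0.2153], [0.6832, -0.1356, 0.2469]]
t 16.35 tcp [ 0.5805 -0.2388  0.2187] a 46.72 toolz [-2.2e-03  5.0e-04 -1.0e+00]
tool offset [ 0.3744 -0.5016  0.0192] rotz -4.98
full rotvec [-0.11  0.06 -4.98] F [ 0.38  0.74 -2.49] 0.01407373648836192 97.89549350738525
```

drive_tool:
  offset:
    - [0.008,-0.011,0]
    - [0.015,-0.02,0]
    - [0.02,-0.0268,0]
    - [0.02,-0.0268,0]
    - [0.02,-0.0268,0]
    - [0.02,-0.0268,0]
    - [0.02,-0.0268,0]
    - [0.02,-0.0268,0]
    - [0.02,-0.0268,0]
    - [0.02,-0.0268,0]
    - [0.02,-0.0268,0]
    - [0.02,-0.0268,0]
  delta_rot:
    - [0,0,0]
    - [0,0,0]
    - [0,0,0]
    - [0,0,0]
    - [0,0,0]
    - [0,0,0]
    - [0,0,0]
    - [0,0,0]
    - [0,0,0]
    - [0,0,0]
    - [0,0,0]
    - [0,0,0]
  fingers: [0.005,0.005,0.005,0.005,0.005,0.005,0.005,0.005,0.005,0.005,0.005,0.005]

```text
time_s: 17.35
tcp_pos: [0.5143, 0.1304, 0.2183]
tcp_rot: [0.0, 0.918, 0.397, -0.002]
force: [0.3, 0.5, -1.4]
gripper_width: 0.0139
grip_force: 98.0
```

drive_tool:
  offset:
    - [0.02,-0.0268,0]
    - [0.02,-0.0268,0]
    - [0.02,-0.0268,0]
    - [0.02,-0.0268,0]
    - [0.02,-0.0268,0]
    - [0.02,-0.0268,0]
    - [0.015,-0.02,0]
    - [0.015,-0.02,0]
    - [0,0,0]
    - [0,0,0]
    - [0,0,0]
  delta_rot:
    - [0,0,0]
    - [0,0,0]
    - [0,0,0]
    - [0,0,0]
    - [0,0,0]
    - [0,0,0]
    - [0,0,0]
    - [0,0,0]
    - [0,0,-2.5]
    - [0,0,-2.5]
    - [0,0,0]
  fingers: [0.005,0.005,0.005,0.005,0.005,0.005,0.005,0.005,0.005,0.005,0.005]

```text
time_s: 18.27
tcp_pos: [0.4712, 0.3758, 0.2177]
tcp_rot: [0.001, 0.899, 0.438, -0.002]
force: [0.1, -0.5, -1.2]
gripper_width: 0.0139
grip_force: 97.9
```

```bash
python3 - <<'E'
from h import *
go(.472,.3777,.16,51.7)
p,d,K,C=look('wrist'); save(p,'w5.png'); W=cloud(d,K,C); al=np.ones((400,640),bool)
T=T_tool(); z=T[2,3]
Q=pts(W,al,z-.02,z+.012,T[:2,3],.13); r=rect(Q); o=np.r_[r[0]-T[:2,3],0]@T[:3,:3]; print('lid',len(Q),r,'in tool',o,'far edge x',o[0]+r[1][0]/2)
p,d,K,C=look('top'); W=cloud(d,K,C)
Q=pts(W,al,z-.02,z,T[:2,3],.13); print('top lid',rect(Q))
p,d,K,C=look('top'); W=cloud(d,K,C)
Q=pts(W,al,.095,.116,[.472,.377],.115); print(len(Q)); print(robot.sense()['tcp_pos'])
E
```

```text
t 18.27 tcp [0.4712 0.3758 0.2177] a 51.9 toolz [-0.0029 -0.0036 -1.    ]
tool offset [ 0.0023 -0.0005  0.0577] rotz 0.2
full rotvec [-0.01  0.26  0.2 ] F [ 0.14 -0.46 -1.19] 0.013858155816381229 97.91195511817932
lid 65619 (array([0.4796, 0.3875]), array([0.1554, 0.1395]), 51.93) in tool [ 1.44832527e-02 -1.15806694e-03 -5.65600574e-05] far edge x 0.09218325274639629
top lid (array([0.4706, 0.3745]), array([0.1851, 0.1401]), 51.67)
0
[0.47219775 0.37500529 0.21919253]
```

View pics/w5.png

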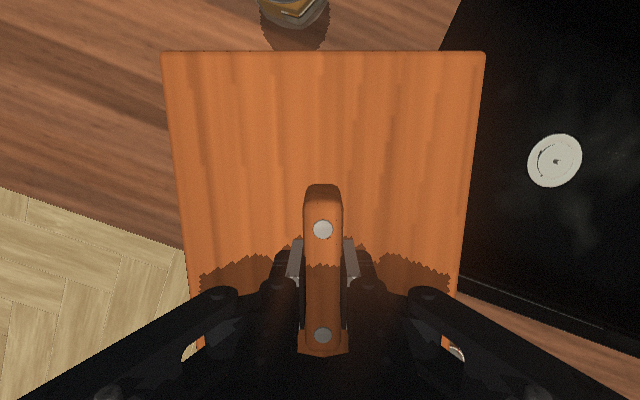

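The lid hangs level and squared, with its far edge at row 52 and the handle centred at column 323. The top and wrist views both say to shift about 2 mm along tool x.

drive_tool:
  offset:
    - [0.0022,0,0.005]
    - [0,0,0.015]
    - [0,0,0.02]
    - [0,0,0.018]
    - [0,0,0.01]
    - [0,0,0.005]
    - [0,0,0]
    - [0,0,0]
  delta_rot:
    - [0,0,0]
    - [0,0,0]
    - [0,0,0]
    - [0,0,0]
    - [0,0,0]
    - [0,0,0]
    - [0,0,0]
    - [0,0,0]
  fingers: [0.005,0.005,0.005,0.005,0.005,0.005,0.005,0.005]

```text
time_s: 19.08
tcp_pos: [0.4745, 0.3769, 0.1482]
tcp_rot: [0.001, 0.9, 0.436, 0.001]
force: [1.2, -0.8, -0.9]
gripper_width: 0.0145
grip_force: 98.0
```

```bash
cat > chk.py <<'E'
from h import *
al=np.ones((400,640),bool)
for i in range(3): 
  p,d,K,C=look('top'); W=cloud(d,K,C); T=T_tool(); z=T[2,3]
  Q=pts(W,al,z-.016,z+.006,T[:2,3],.13); print('top lid',rect(Q),np.median(Q[:,2]).round(4))
  go(.4725,.3772,.124,51.7)
p,d,K,C=look('wrist'); W=cloud(d,K,C); T=T_tool(); z=T[2,3]
Q=pts(W,al,z-.02,z+.012,T[:2,3],.13); r=rect(Q); o=np.r_[r[0]-T[:2,3],0]@T[:3,:3]; print('lid',r[1:],'in tool',o[1],'far edge x',o[0]+r[1][0]/2)
A=np.c_[Q[:,:2]-T[:2,3],np.ones(len(Q))]; k=abs(Q[:,2]-np.median(Q[:,2]))<.004
f=np.linalg.lstsq(A[k],Q[k,2],rcond=None)[0]; print('plane z',f[2],'slope deg along x,y tool',np.degrees(np.r_[f[:2],0]@T[:3,:3]).round(2))
E
python3 chk.py
```

```text
top lid (array([0.4726, 0.3754]), array([0.1832, 0.1408]), 51.79) 0.1405
t 19.13 tcp [0.4748 0.3771 0.149 ] a 51.7 toolz [ 2.6e-03  2.0e-04 -1.0e+00]
tool offset [-0.0014 -0.0019  0.025 ] rotz 0.0
full rotvec [ 0.11 -0.1   0.  ] F [-0.24 -0.15 -1.95] 0.014222636207994176 97.95865774154663
top lid (array([0.4737, 0.3765]), array([0.1851, 0.1403]), 51.7) 0.141
t 19.18 tcp [0.4749 0.3772 0.1492] a 51.7 toolz [ 3.1e-03  5.0e-04 -1.0e+00]
tool offset [-0.0015 -0.0019  0.0252] rotz 0.0
full rotvec [ 0.12 -0.13  0.  ] F [ 0.42  0.32 -0.81] 0.01387790679048897 97.9585325717926
top lid (array([0.4734, 0.3757]), array([0.1839, 0.14  ]), 51.81) 0.1416
t 19.23 tcp [0.4749 0.3772 0.1492] a 51.71 toolz [ 3.1e-03  5.0e-04 -1.0e+00]
tool offset [-0.0016 -0.0019  0.0252] rotz 0.01
full rotvec [ 0.12 -0.13  0.01] F [ 0.04  0.04 -1.18] 0.014428536918848144 97.95870423316956
lid (array([0.1557, 0.1392]), 51.76) in tool -0.0005165776636356038 far edge x 0.09220702749777279
plane z 0.14151886272198855 slope deg along x,y tool [0.04 0.08 0.  ]
```

drive_tool:
  offset:
    - [-0.0009,-0.0017,0]
    - [0,0,0]
    - [0,0,0.002]
    - [0,0,0.002]
    - [0,0,0.002]
    - [0,0,0.002]
    - [0,0,0.002]
    - [0,0,0.002]
    - [0,0,0]
    - [0,0,0]
  delta_rot:
    - [0,0,0]
    - [0,0,0]
    - [0,0,0]
    - [0,0,0]
    - [0,0,0]
    - [0,0,0]
    - [0,0,0]
    - [0,0,0]
    - [0,0,0]
    - [0,0,0]
  fingers: [0.005,0.005,0.005,0.005,0.005,0.005,0.005,0.005,0.005,0.005]

```text
time_s: 20.12
tcp_pos: [0.4723, 0.3771, 0.1353]
tcp_rot: [0.001, 0.9, 0.436, 0.0]
force: [0.3, -0.9, -2.3]
gripper_width: 0.014
grip_force: 98.0
```

```bash
python3 chk.py
```

```text
top lid (array([0.4709, 0.3754]), array([0.1833, 0.1402]), 51.91) 0.1274
t 20.17 tcp [0.4724 0.3772 0.1356] a 51.72 toolz [ 9.0e-04 -1.1e-03 -1.0e+00]
tool offset [0.     0.     0.0116] rotz 0.02
full rotvec [0.08 0.01 0.02] F [-0.15  0.39 -1.73] 0.014150259930977021 97.96098947525024
top lid (array([0.4709, 0.3755]), array([0.1828, 0.1405]), 51.8) 0.1277
t 20.22 tcp [0.4725 0.3772 0.1357] a 51.72 toolz [ 1.2e-03 -9.0e-04 -1.0e+00]
tool offset [-0.      0.      0.0117] rotz 0.02
full rotvec [ 0.09 -0.    0.02] F [ 0.19  0.2  -2.91] 0.014264741461716737 97.96068906784058
top lid (array([0.4712, 0.3761]), array([0.1843, 0.1405]), 51.87) 0.1278
t 20.27 tcp [0.4725 0.3772 0.1358] a 51.71 toolz [ 1.3e-03 -8.0e-04 -1.0e+00]
tool offset [-0.     -0.      0.0118] rotz 0.01
full rotvec [ 0.09 -0.01  0.01] F [ 0.32  0.76 -1.66] 0.013899400641488008 97.96075701713562
lid (array([0.1555, 0.1395]), 51.79) in tool -0.0008647392709993209 far edge x 0.09217107425505602
plane z 0.1280269412178452 slope deg along x,y tool [-0.09  0.04  0.  ]
```

Lid aligned with the box within 1 mm and level. Going down to the seal.

drive_tool:
  offset:
    - [0,0,0.0015]
    - [0,0,0.0015]
    - [0,0,0.0015]
    - [0,0,0.0015]
    - [0,0,0.0015]
    - [0,0,0.001]
    - [0,0,0]
    - [0,0,0]
  delta_rot:
    - [0,0,0]
    - [0,0,0]
    - [0,0,0]
    - [0,0,0]
    - [0,0,0]
    - [0,0,0]
    - [0,0,0]
    - [0,0,0]
  fingers: [0.005,0.005,0.005,0.005,0.005,0.005,0.005,0.005]

```text
time_s: 20.98
tcp_pos: [0.4724, 0.3772, 0.127]
tcp_rot: [0.001, 0.9, 0.436, 0.0]
force: [1.4, -0.5, -1.7]
gripper_width: 0.0141
grip_force: 98.0
```

drive_tool:
  offset:
    - [0,0,0.001]
    - [0,0,0.001]
    - [0,0,0]
  delta_rot:
    - [0,0,0]
    - [0,0,0]
    - [0,0,0]
  fingers: [0.005,0.005,0.005]

```text
time_s: 21.23
tcp_pos: [0.4725, 0.3772, 0.125]
tcp_rot: [0.001, 0.9, 0.436, 0.0]
force: [0.1, -0.3, -0.8]
gripper_width: 0.0138
grip_force: 98.0
```

drive_tool:
  offset:
    - [0,0,0.001]
    - [0,0,0]
  delta_rot:
    - [0,0,0]
    - [0,0,0]
  fingers: [0.005,0.005]

```text
time_s: 21.4
tcp_pos: [0.4725, 0.3772, 0.1243]
tcp_rot: [0.001, 0.9, 0.436, 0.0]
force: [-0.4, -0.4, 0.5]
gripper_width: 0.0141
grip_force: 98.0
```

drive_tool:
  offset:
    - [0,0,0.001]
    - [0,0,0.001]
    - [0,0,0]
    - [0,0,0]
  delta_rot:
    - [0,0,0]
    - [0,0,0]
    - [0,0,0]
    - [0,0,0]
  fingers: [0.005,0.005,0.005,0.005]

```text
time_s: 21.73
tcp_pos: [0.4726, 0.3772, 0.1229]
tcp_rot: [0.001, 0.9, 0.436, 0.001]
force: [-1.7, -1.9, 4.5]
gripper_width: 0.0138
grip_force: 98.6
```

drive_tool:
  offset:
    - [0,0,0.001]
    - [0,0,0]
    - [0,0,0]
  delta_rot:
    - [0,0,0]
    - [0,0,0]
    - [0,0,0]
  fingers: [0.005,0.005,0.005]

```text
time_s: 21.98
tcp_pos: [0.4726, 0.3773, 0.122]
tcp_rot: [0.001, 0.9, 0.436, 0.001]
force: [-3.2, -1.7, 5.3]
gripper_width: 0.0138
grip_force: 98.9
```

```bash
python3 chk.py
```

```text
top lid (array([0.4718, 0.3765]), array([0.1849, 0.1404]), 51.58) 0.1141
t 22.03 tcp [0.4725 0.3773 0.122 ] a 51.72 toolz [ 1.8e-03 -4.0e-04 -1.0e+00]
tool offset [-0.0001  0.     -0.002 ] rotz 0.02
full rotvec [ 0.1  -0.04  0.02] F [-2.02 -1.64  6.52] 0.013858188922525116 98.88590097427368
top lid (array([0.4713, 0.3766]), array([0.1848, 0.1406]), 51.8) 0.114
t 22.08 tcp [0.4726 0.3773 0.1221] a 51.72 toolz [ 1.9e-03 -4.0e-04 -1.0e+00]
tool offset [-0.0001 -0.     -0.0019] rotz 0.02
full rotvec [ 0.1  -0.05  0.02] F [-2.83 -1.78  5.39] 0.013660995398739764 98.88796806335449
top lid (array([0.4713, 0.3761]), array([0.1848, 0.1403]), 51.37) 0.1143
t 22.13 tcp [0.4726 0.3773 0.122 ] a 51.72 toolz [ 1.8e-03 -4.0e-04 -1.0e+00]
tool offset [-0.0001  0.     -0.002 ] rotz 0.02
full rotvec [ 0.1  -0.04  0.02] F [-1.55 -2.53  6.08] 0.01386599811751239 98.88736009597778
lid (array([0.1553, 0.1395]), 51.74) in tool -0.0006187188208739607 far edge x 0.09223391975959525
plane z 0.11432591637864567 slope deg along x,y tool [-0.05  0.04  0.  ]
```

drive_tool:
  offset:
    - [-0.0004,0,0.001]
    - [0,0,0.0008]
    - [0,0,0]
    - [0,0,0]
    - [0,0,0]
  delta_rot:
    - [0,0,0]
    - [0,0,0]
    - [0,0,0]
    - [0,0,0]
    - [0,0,0]
  fingers: [0.005,0.005,0.005,0.005,0.005]

```text
time_s: 22.6
tcp_pos: [0.4726, 0.3772, 0.121]
tcp_rot: [0.0, 0.9, 0.436, 0.001]
force: [-2.1, -1.0, 8.1]
gripper_width: 0.0141
grip_force: 99.5
```

```bash
python3 chk.py
```

```text
top lid (array([0.4709, 0.3761]), array([0.1844, 0.1406]), 51.71) 0.1132
t 22.65 tcp [0.4726 0.3773 0.1211] a 51.72 toolz [ 2.9e-03  6.0e-04 -1.0e+00]
tool offset [-0.0001 -0.     -0.0029] rotz 0.02
full rotvec [ 0.11 -0.13  0.02] F [-2.16 -1.53  7.46] 0.014139055084616473 99.45781230926514
top lid (array([0.4709, 0.376 ]), array([0.1841, 0.1404]), 51.74) 0.1133
t 22.7 tcp [0.4726 0.3773 0.1211] a 51.72 toolz [ 2.9e-03  6.0e-04 -1.0e+00]
tool offset [-0.0001  0.     -0.0029] rotz 0.02
full rotvec [ 0.11 -0.13  0.02] F [-1.94 -1.46  8.15] 0.014073704208977958 99.45803046226501
top lid (array([0.4715, 0.3761]), array([0.1843, 0.1399]), 51.5) 0.1133
t 22.75 tcp [0.4726 0.3773 0.1211] a 51.72 toolz [ 2.9e-03  6.0e-04 -1.0e+00]
tool offset [-0.0001 -0.     -0.0029] rotz 0.02
full rotvec [ 0.11 -0.13  0.02] F [-2.19 -2.17  7.79] 0.014132711479239167 99.45857763290405
lid (array([0.1557, 0.1391]), 51.67) in tool -0.0007803227242642293 far edge x 0.09229096594965722
plane z 0.11335871695033119 slope deg along x,y tool [-0.06  0.04 -0.  ]
```

drive_tool:
  offset:
    - [0,0,0.001]
    - [0,0,0.001]
    - [0,0,0.0003]
    - [0,0,0]
    - [0,0,0]
    - [0,0,0]
    - [0,0,0]
  delta_rot:
    - [0,0,0]
    - [0,0,0]
    - [0,0,0]
    - [0,0,0]
    - [0,0,0]
    - [0,0,0]
    - [0,0,0]
  fingers: [0.005,0.005,0.005,0.005,0.005,0.005,0.005]

```text
time_s: 23.38
tcp_pos: [0.4726, 0.3773, 0.1197]
tcp_rot: [0.0, 0.9, 0.436, 0.002]
force: [-3.1, -2.3, 11.8]
gripper_width: 0.014
grip_force: 100.0
```

```bash
python3 chk.py
```

```text
top lid (array([0.4713, 0.3762]), array([0.1842, 0.1404]), 51.73) 0.1118
t 23.43 tcp [0.4726 0.3773 0.1197] a 51.73 toolz [ 3.4e-03  9.0e-04 -1.0e+00]
tool offset [-0.0001 -0.     -0.0043] rotz 0.03
full rotvec [ 0.12 -0.16  0.03] F [-3.74 -2.35 12.63] 0.01412205285043859 99.9535346031189
top lid (array([0.471, 0.376]), array([0.1834, 0.1405]), 51.74) 0.1119
t 23.48 tcp [0.4726 0.3773 0.1197] a 51.72 toolz [ 3.4e-03  9.0e-04 -1.0e+00]
tool offset [-0.0001  0.     -0.0043] rotz 0.02
full rotvec [ 0.12 -0.16  0.02] F [-3.17 -3.1  10.98] 0.013888294740498089 99.95362758636475
top lid (array([0.471 , 0.3755]), array([0.1826, 0.1404]), 51.72) 0.1118
t 23.53 tcp [0.4726 0.3773 0.1197] a 51.72 toolz [ 3.3e-03  9.0e-04 -1.0e+00]
tool offset [-0.0001  0.     -0.0043] rotz 0.02
full rotvec [ 0.12 -0.16  0.02] F [-3.62 -1.81 12.74] 0.01396337393528184 99.95330929756165
lid (array([0.156 , 0.1395]), 51.74) in tool -0.0008007802707751081 far edge x 0.09229052600458913
plane z 0.11199320671971773 slope deg along x,y tool [-0.07  0.05 -0.  ]
```

drive_tool:
  offset:
    - [-0.0004,0,-0.0005]
    - [0,0,0]
    - [0,0,0]
    - [0,0,0]
    - [0,0,0]
    - [0,0,0]
  delta_rot:
    - [0,0,0]
    - [0,0,0]
    - [0,0,0]
    - [0,0,0]
    - [0,0,0]
    - [0,0,0]
  fingers: [0.005,0.005,0.005,0.005,0.005,0.005]

```text
time_s: 24.08
tcp_pos: [0.4726, 0.3773, 0.1201]
tcp_rot: [0.0, 0.9, 0.436, 0.002]
force: [-2.5, -1.4, 10.0]
gripper_width: 0.014
grip_force: 99.8
```

```bash
python3 - <<'E'
from h import *
F=[]
for i in range(6): p,d,K,C=look('top'); F.append(robot.sense()['force'])
print(np.mean(F,0),robot.sense()['tcp_pos'],robot.sense()['ft_torque'])
p,d,K,C=look('scene'); save(cv2.resize(p[150:350,130:450],None,fx=2,fy=2),'s5.png')
E
```

```text
[-2.18399966 -0.88700861 10.96467669] [0.47258374 0.37726223 0.1201018 ] [-0.28224324  0.5316048   0.00833747]
```

View pics/s5.png

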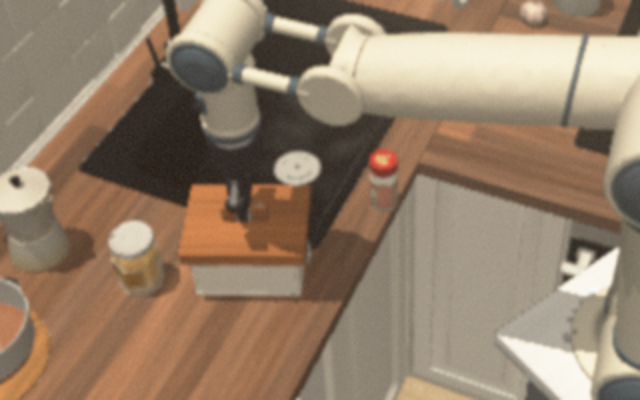

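The lid sits level over the rim (crop pixels (185,185) to (310,255)) and the other things stand untouched. The push is steady: about 11 N from the arm plus 2 N of lid weight. Handing in.

```bash
python3 -c "
from cell import robot
print(robot.finish_job())"
```

```text
the job is handed in; nothing more can be done
None
```

The shaker stands upright in the box and the lid is on level with its skirt over the rim; I handed in with the arm still gripping the handle and pushing about 11 N (about 13 N on the seal with the lid's weight), and the other things were not touched.

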